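# Close the wax tin and hang it on its hook

## Robot

A 6-joint arm with a two-finger parallel gripper is mounted at the origin on the work surface. World frame = base frame: x ahead of the robot, y to its left, z up, the work surface at z = 0. Lengths are in mm, angles in rad, forces in N, time in s.
With the tool pointing down it reaches from about 225 to 725 mm from the base axis. Payload 3.1 kg.
Tool frame: the origin (TCP) lies between the finger pads; the fingertips stand manip.finger_overhang ahead of it and the grasp point (between the pads) lies 2 mm behind it (manip.finger_overhang is the distance from the TCP to the fingertips, in mm); z points along the fingers, y is the line along which they close (so a half turn about z gives the same grasp; the last joint's range is limited). The gripper opens to 85 mm and grips with 20 to 120 N. Pads are 22 mm wide; open, the fingers measure 114 mm over their backs; the gripper's body (76 mm by 85 mm) begins 54 mm behind the grasp point. The pads swing forward as they close: fully open they stand 13 mm farther back than shut.
Start: joints at [-1.404, 0.048, 0.099, 1.622, 0, 1.443], TCP at [152.523, -502.349, 248.312] pointing down, gripper open.
Joint ranges: [-2.91, 2.91], [-0.99, 1.94], [-1.21, 1.42], [-2.12, 2.29], [-1.49, 1.47], [-3.14, 3.14]. Speed limits (rad/s): [2.79, 2.79, 3.14, 3.14, 3.14, 3.14].

## Interface

Orientations are given as a 3x3 rotation matrix whose columns are the frame's x, y, z axes.
In Python, from workcell import manip, cams gives the robot as it stands.
- The arm moves only by the tool drive_tool, never from a script. Its argument "rows" is a list of rows, each a list of 4 numbers: the shift along the tool's x, y, z in units of 30 mm (1.0 is 30 mm), then the turn about the tool's z in degrees. In form: [[tx, ty, tz, roll], ...]. A call has 1 to 8 rows; each row shifts and turns the commanded pose from where the row before left it, along the tool's axes as they then stand; what a row does not reach is not made up. A row lasts 1/10 s, in which the tool goes at most 50 mm and 8.59 degrees, less where a joint would pass 70% of its speed; a pose out of reach is approached as far as the arm can. A call is refused whole if a number of a shift passes 1 or a number of a turn 8.59, either way. A call with a gripper value outside its range is refused whole. "hand" is the gripper command: -1 is fully open, 1 is shut, values between are in proportion, set as the call begins (left out, the last holds). The fingers move at their own pace and stop on an object; "force" is the grip in N (left out, the last holds). Time passes only in rows, so rows that do not move let the fingers close. It gives the time, the measured TCP pose, the force, the opening and the grip force at its end, in the units of the state.
- manip.get_obs(): the state, without advancing time (a new reading comes with each control period).
- cams.get_image(name): name is "scene" or "top" or "wrist"; returns the picture (384x512x3 uint8, red, green, blue); there is no depth.
- cams.camera_model(name): a dict with "fx", "fy", "cx", "cy" (pixels), "R" (3x3) and "t" (3): a world point X has camera coordinates R X + t. Camera axes: x right, y down, z forward; pixel columns grow to the right and rows downward; lengths in mm; the calibration is good to about 2 mm. The wrist camera is an equidistant fisheye: a pixel r from the principal point sees the ray r / f radians off the axis. A picture is of the moment at which its call begins: read the wrist's pose just before it. camera_model takes no time and is no camera call; for the wrist camera it gives the pose at the moment of the call.
- manip.job_done(): hands the job in; it is judged then, once.
The state is a dict: "time": time; "qpos": joint angles; "qvel": joint speeds; "joint_efforts": joint torques, N m; "eef_pos": TCP position; "tool_rot": TCP orientation; "ft_force": force on the tool from outside, world axes, zero at the start; "ft_torque": the same for the moment, N m; "grip_width": finger opening in mm; "grip_force": force on a finger pad.
Only numpy, scipy, OpenCV 4.12 (cv2) and the standard library are available. Lean on these libraries where they do the work, as an engineer would, in place of code of your own. Each camera call takes 0.05 s, during which the arm holds its last target. There are 200 camera calls.

## Task

Press the lid of the wax tin fully home while the tin stands on the bench, then raise its handle and hang the tin by the handle on the two-pronged hook under the little shelf. Keep the tin upright, lower it onto the hook rather than dropping it, leave it hanging straight, not swinging, with the handle bar across both prongs, and leave the spray can, the flat black tin and the cup where they stand.

Things in the scene. Friction and masses are not known exactly. Their poses are not given: they have to be found in the camera images.
- tin: round bare-steel wax tin, 100 mm diameter (rim bead 104 mm), 88 mm high to the rim, 0.36 to 0.66 kg in all, standing on the bench. Origin: centre of its underside; z up its axis. Its wire handle is hinged on two ears at y = +-56 mm, 76 mm above the underside, and starts leaning towards the tin's +x side.
- lid_top (a point): centre of the top face of the tin's press-fit metal lid (disc 96 mm wide, flange 3 mm thick). The lid is already entered in the mouth but stands proud; it slides only along the tin's axis. Fully home, this point is 91 mm above the tin's underside. Axes as the tin.
- lid (a joint): how far the lid stands proud, in m: 0 is fully home (flange on the rim), at the start 0.004 to 0.0065. It moves down under about 8 N and stays where it is left; then it bottoms hard.
- bail (a joint): angle of the wire handle about its ears (the tin's y axis), rad: 0 is upright above the tin, positive leans to the tin's +x side; starts at 0.65 to 0.95. Slightly stiff: it stays where it is left (0.03 N m). Free to swing 1.9 either way.
- bail_grip (a point): middle of the handle's straight top bar, 75 mm from the ears' axis. The bar is steel wire 5 mm thick, 105 mm long along y, with a round wooden grip 14 mm thick and 44 mm long at its middle that turns on the wire, so that the tin hangs plumb from the grip; legs at y = +-56 mm run to the ears. Axes turn with the handle: y along the bar, z from the ears to the bar.
- rack: bench-top plywood rack screwed to the bench: side panels (18 mm thick, y = +-151 mm, x -5 to 95 mm) under one narrow shelf (320 mm wide, x -5 to 95, underside 375 mm, top 393 mm above the bench, small stock on it); a batten (x 77 to 95, z 180 to 240 mm) carries the hook. Open behind. Origin on the bench right below hook_seat; its -x side faces the robot, x points into the rack, z up.
- hook_seat (a point): Seat of the two-pronged hook: where the middle of the bar's axis belongs, 210 mm above the bench. Two level black rods 8 mm thick at y = +-38 mm, axes 6.5 mm below this point, from x = +73 mm (batten plate) towards the robot to x = -20, then turned up to tips at x = -34, tops 14 mm above this point. The shelf is 165 mm above, its front edge at x = -5: an upright tool does not fit. Rack's axes.
- spray_can: bystander: white spray can, 66 mm diameter, 190 mm high, standing. Origin: centre of its underside.
- flat_tin: bystander: flat round black tin, 94 mm diameter, 32 mm high. Origin: centre of its underside.
- cup: bystander: open red plastic cup, 90 mm across the mouth, 115 mm high. Origin: centre of its underside.

How it is judged:
By the outcome, as a careful person would: the job done as asked, in the order asked, and still so for the second after the job is handed in, with the robot touching nothing.
It also fails if it takes over 54 s, if anything falls off the work surface, if the arm or the gripper's body presses on something with over 40 N, if the wrist force passes 120 N, or if a joint passes its speed limit or range.

## Working session

There is one attempt and no reset: what is moved stays moved. The work goes in short steps, Python scripts to look and compute and a tool call to move; the robot and the scene stay as the last step left them, time stands still between calls to the robot, and variables do not carry over. Pictures are saved under pics/ and viewed, at most 10 in all, crops included, and the job is handed in when it is done.

Besides the shell and the picture viewer there is one more tool, called after ">>>" by a JSON object that holds its "op" and its "data". drive_tool: Moves the arm, as the interface text tells. Its arguments: {"type":"object","properties":{"rows":{"type":"array"},"hand":{"type":"number"},"force":{"type":"number"}},"required":["rows"]}

```bash
ls; mkdir -p pics
python3 - <<'E'
from workcell import manip, cams
import cv2, numpy as np
np.set_printoptions(precision=3,suppress=True)
print(manip.finger_overhang, manip.get_obs())
for n in ("scene","top"):
    m=cams.camera_model(n); print(n,{k:np.array(v) for k,v in m.items()})
a=cams.get_image("scene");b=cams.get_image("top")
cv2.imwrite("pics/s0.png",a[...,::-1]);cv2.imwrite("pics/t0.png",b[...,::-1])
E
```

```text
pics
17.0 {'time': 0.0, 'qpos': array([-1.404,  0.049,  0.098,  1.622,  0.   ,  1.443]), 'qvel': array([ 0.001, -0.001,  0.001, -0.   ,  0.001,  0.001]), 'joint_efforts': array([ -0.001, -33.879,  32.001,   0.02 ,  -0.   ,  -0.   ]), 'eef_pos': array([ 152.422, -501.798,  247.103]), 'tool_rot': array([[ 0.957,  0.291, -0.   ],
       [ 0.291, -0.957,  0.002],
       [ 0.   , -0.002, -1.   ]]), 'ft_force': array([ 0.265, -0.265, -0.408]), 'ft_torque': array([-0.016, -0.047, -0.025]), 'grip_force': 0.0, 'grip_width': 85.68265347362222}
scene {'fx': array(433.579), 'fy': array(433.579), 'cx': array(257.557), 'cy': array(190.149), 'R': array([[ 0.863,  0.505,  0.005],
       [ 0.479, -0.816, -0.323],
       [-0.159,  0.282, -0.946]]), 't': array([-504.958, -156.957, 1510.884])}
top {'fx': array(378.646), 'fy': array(378.646), 'cx': array(253.104), 'cy': array(190.692), 'R': array([[ 0.008, -1.   ,  0.004],
       [-0.998, -0.008, -0.061],
       [ 0.061, -0.004, -0.998]]), 't': array([  31.983,  529.426, 1220.058])}
```

View pics/s0.png

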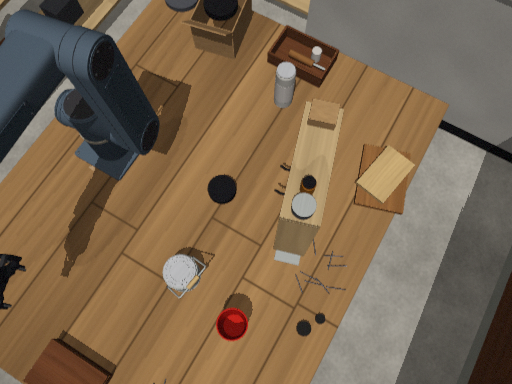

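View pics/t0.png

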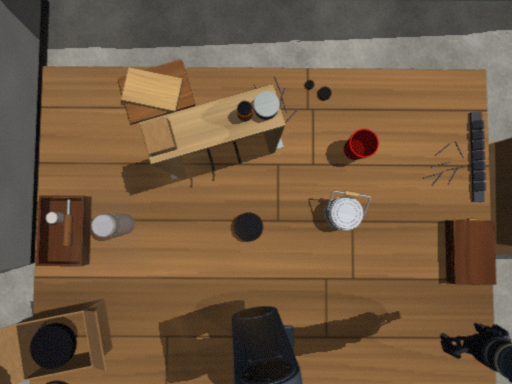

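The scene view shows the tin at (181,272), cup (232,324), flat tin (222,189), can (285,85), and the hook prongs at (285,167) and (280,190). The top view shows the tin at (346,213) with its bail leaning forward (bar at about (350,193)), prongs at about (211,160) and (237,150), and the rack front at (150,158) to (285,122).

```bash
cat > h.py <<'E'
import numpy as np, cv2
np.set_printoptions(precision=3,suppress=True)
from workcell import manip, cams
def ray(m,u,v):
    R=np.array(m["R"]);t=np.array(m["t"])
    d=np.array([(u-m["cx"])/m["fx"],(v-m["cy"])/m["fy"],1.])
    return -R.T@t, R.T@d
def onplane(m,u,v,z):
    c,d=ray(m,u,v); return c+d*(z-c[2])/d[2]
def cross(m1,p1,m2,p2):
    c1,d1=ray(m1,*p1);c2,d2=ray(m2,*p2);d1/=np.linalg.norm(d1);d2/=np.linalg.norm(d2)
    s=np.linalg.lstsq(np.stack([d1,-d2],1),c2-c1,rcond=None)[0]
    a=c1+s[0]*d1;b=c2+s[1]*d2; return (a+b)/2,np.linalg.norm(a-b)
def project(m,X):
    c=np.array(m["R"])@np.array(X)+np.array(m["t"]); return np.array([m["cx"]+m["fx"]*c[0]/c[2],m["cy"]+m["fy"]*c[1]/c[2]])
E
python3 - <<'E'
from h import *
t=cv2.imread("pics/t0.png");s=cv2.imread("pics/s0.png")
f=lambda i,x,y,w,h,k:cv2.resize(i[y:y+h,x:x+w],(w*k,h*k),interpolation=cv2.INTER_CUBIC)
A=f(t,310,175,80,70,5);B=f(t,135,80,160,100,5)[:,:800]
C=f(s,150,240,80,70,5)
o=np.zeros((550,800,3),np.uint8)
B=cv2.resize(B,(320,200));o[:350,:400]=A;o[:350,400:]=C
o[350:550,:320]=B
o[350:550,320:600]=f(s,265,150,70,50,4)
cv2.imwrite("pics/z0.png",o)
E
```

```text
(no output)
```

View pics/z0.png

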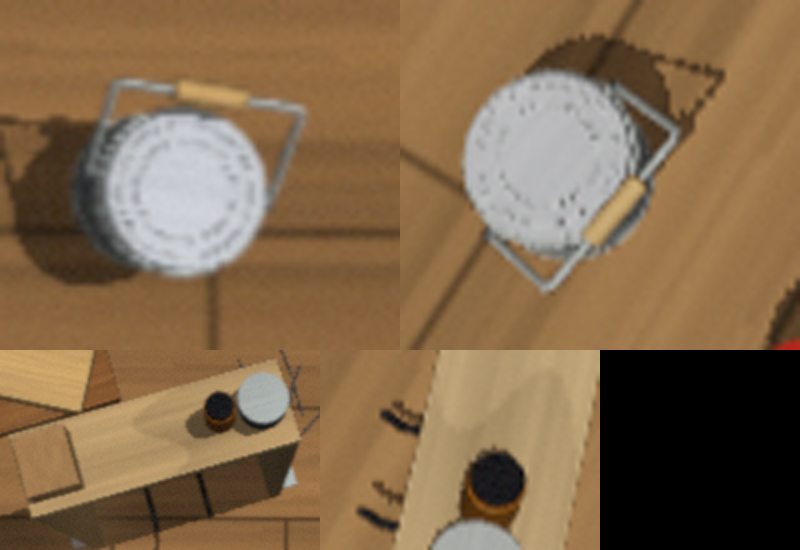

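The zoom shows the bail corners, grip, lid outline, shelf corners and prong tips clearly enough to triangulate.

Run:
```python
from h import *
T=cams.camera_model("top");S=cams.camera_model("scene")
P={'lid':((347,212.6),(180,271.2)),'bL':((333.2,191),(204.6,266)),'bR':((370.2,196.2),(179,297.2)),'grip':((352,193.4),(192.6,281.8)),'prL':((212.8,176.3),(280.8,165.5)),'prR':((240.3,162.3),(275,190.3))}
for k,(a,b) in P.items(): print(k,*cross(T,a,S,b))
print('lidplane',onplane(T,347,212.6,96),onplane(S,180,271.2,96))
L=onplane(T,151.3,162.8,393);R=onplane(T,283.8,123.8,393);print('shelf',L,R,np.linalg.norm(L-R))
y=(L-R)/np.linalg.norm(L-R);x=np.array([y[1],-y[0],0]);print(x,'seat',(L+R)/2+5*x, np.arctan2(x[1],x[0]))
print('tips224',onplane(T,212.8,176.3,220),onplane(T,240.3,162.3,220),onplane(S,280.8,165.5,220),onplane(S,275,190.3,220))
for n,a,b in(('cup',(362,144),0),('flat',(248,227),0)): print(n,onplane(T,*a,30))
b=onplane(S,222,189,32);print('flat',b);print('can',onplane(S,286,72,190),onplane(T,103,226,190))
```

```text
lid [ 461.805 -250.429   87.484] 5.107362070347594
bL [ 524.19  -202.175  122.076] 1.224219761187423
bR [ 509.354 -312.79   122.101] 0.7344436185409353
grip [ 518.114 -257.982  121.408] 2.8021518715019145
prL [564.708 156.481 178.762] 14.525272375763398
prR [596.717  73.891 209.669] 2.736363596209931
lidplane [ 459.777 -249.937   96.   ] [ 465.772 -249.214   96.   ]
shelf [567.868 269.692 393.   ] [660.398 -31.536 393.   ] 315.11923132834875
[0.956 0.294 0.   ] seat [618.912 120.546 393.   ] 0.29802955695592936
tips224 [555.193 147.319 220.   ] [594.292  72.642 220.   ] [576.148 145.88  220.   ] [599.047  71.576 220.   ]
cup [ 683.494 -317.052   30.   ]
flat [411.456  51.74   30.   ]
flat [421.674  47.123  32.   ]
can [427.878 447.29  190.   ] [416.678 453.945 190.   ]
```

>>> {"op": "drive_tool", "data": {"rows": [[0.95, -0.39, 0, 0], [0.95, -0.39, 0, 0], [0.95, -0.39, 0, 0], [0.95, -0.39, 0, 0], [0.95, -0.39, 0, 0], [0.95, -0.39, 0, 0], [0.95, -0.39, 0, 0], [0.95, -0.39, 0, 0]], "hand": 1, "force": 30}}

```text
time: 0.9
eef_pos: [344.2, -345.4, 247.7]
tool_rot: [[0.957, 0.29, -0.001], [0.29, -0.957, 0.001], [-0.0, -0.001, -1.0]]
ft_force: [0.8, -1.0, 0.8]
grip_width: -0.2
grip_force: 0.0
```

>>> {"op": "drive_tool", "data": {"rows": [[0.9, -0.39, 0, -8.5], [0, 0, 0, -8.5], [0, 0, 0, -8.5], [0, 0, 0, -8.5], [0, 0, 0, -8.5], [0, 0, 0, -8.5], [0, 0, 0, -8.5], [0, 0, 0, -5.9]]}}

```text
time: 1.7
eef_pos: [365.7, -327.2, 247.6]
tool_rot: [[0.129, 0.992, -0.001], [0.992, -0.129, 0.001], [0.001, -0.001, -1.0]]
ft_force: [0.3, -0.6, 0.2]
grip_width: -0.1
grip_force: 0.0
```

>>> {"op": "drive_tool", "data": {"rows": [[0.75, 0.72, 0, 0], [0.75, 0.72, 0, 0], [0.75, 0.72, 0, 0], [0.75, 0.72, 0, 0], [0, 0, 0, 0], [0, 0, 0, 0]]}}

```text
time: 2.3
eef_pos: [463.5, -249.4, 247.6]
tool_rot: [[0.133, 0.991, -0.002], [0.991, -0.133, 0.0], [0.0, -0.002, -1.0]]
ft_force: [-1.6, 0.0, -0.2]
grip_width: -0.0
grip_force: 0.0
```

Run:
```python
from h import *
o=manip.get_obs();m=cams.camera_model("wrist");a=cams.get_image("wrist")
import pickle;pickle.dump((m,o),open("w1.pkl","wb"))
print(o["eef_pos"],{k:np.array(v) for k,v in m.items()})
cv2.imwrite("pics/w1.png",a[...,::-1])
```

```text
[ 463.522 -249.427  247.612] {'fx': array(297.319), 'fy': array(297.319), 'cx': array(251.619), 'cy': array(191.077), 'R': array([[ 0.991, -0.132, -0.001],
       [-0.125, -0.942,  0.311],
       [-0.042, -0.308, -0.95 ]]), 't': array([-492.05 , -217.003,  323.327])}
```

View pics/w1.png

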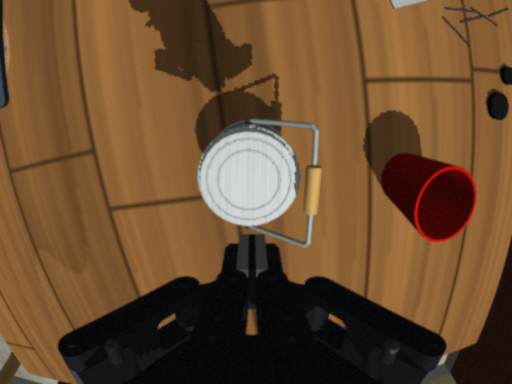

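The wrist view shows the lid centre at about (248,176), the grip at (313,190), and the bail corners at (317,127) and (308,244).

```bash
cat >> h.py <<'E'
def wray(m,u,v):
    R=np.array(m["R"]);t=np.array(m["t"])
    x,y=(u-m["cx"])/m["fx"],(v-m["cy"])/m["fy"];r=np.hypot(x,y)+1e-9
    d=np.array([x/r*np.sin(r),y/r*np.sin(r),np.cos(r)]);return -R.T@t,R.T@d
def wplane(m,u,v,z):
    c,d=wray(m,u,v);return c+d*(z-c[2])/d[2]
E
python3 - <<'E'
from h import *
import pickle;m,o=pickle.load(open("w1.pkl","rb"))
a=cv2.cvtColor(cv2.imread("pics/w1.png"),cv2.COLOR_BGR2HSV)
k=((a[...,1]<45)&(a[...,2]>120)).astype(np.uint8);k[:, :180]=0;k[240:]=0;k[:,330:]=0
k=cv2.morphologyEx(k,cv2.MORPH_OPEN,np.ones((9,9)))
n,l,st,ce=cv2.connectedComponentsWithStats(k);i=1+np.argmax(st[1:,4]);print(st[i],ce[i])
cs,_=cv2.findContours((l==i).astype(np.uint8),0,1);c=max(cs,key=len)[:,0]
P=np.array([wplane(m,*p,96)[:2] for p in c]).astype(np.float32)
print(cv2.minEnclosingCircle(P),cv2.fitEllipse(P))
for p in((317,127),(308,244),(313,190)):print(wplane(m,*p,122))
E
```

```text
[ 198  131   97   95 7393] [247.775 178.088]
((460.5360107421875, -246.5609893798828), 50.50240707397461) ((459.5256042480469, -248.36766052246094), (95.74461364746094, 96.78123474121094), 113.59552764892578)
[ 526.369 -201.502  122.   ]
[ 510.178 -312.301  122.   ]
[ 518.199 -257.802  122.   ]
```

>>> {"op": "drive_tool", "data": {"rows": [[0, -0.1, 0.85, 0], [0, 0, 0.85, 0], [0, 0, 0.85, 0], [0, 0, 0.8, 0], [0, 0, 0.6, 0], [0, 0, 0.3, 0], [0, 0, 0, 0]]}}

```text
time: 3.05
eef_pos: [459.0, -249.5, 119.2]
tool_rot: [[0.136, 0.991, -0.003], [0.991, -0.136, 0.002], [0.001, -0.003, -1.0]]
ft_force: [0.1, 1.1, -0.2]
grip_width: -0.5
grip_force: 0.0
```

>>> {"op": "drive_tool", "data": {"rows": [[0, 0, 0.05, 0], [0, 0, 0.05, 0], [0, 0, 0.05, 0], [0, 0, 0.05, 0], [0, 0, 0, 0]]}}

```text
time: 3.55
eef_pos: [460.8, -249.5, 114.9]
tool_rot: [[0.134, 0.991, 0.0], [0.991, -0.134, -0.0], [-0.0, 0.0, -1.0]]
ft_force: [0.4, -1.0, -0.5]
grip_width: -0.0
grip_force: 0.0
```

>>> {"op": "drive_tool", "data": {"rows": [[0, 0, 0.05, 0], [0, 0, 0.05, 0], [0, 0, 0.05, 0], [0, 0, 0, 0]]}}

```text
time: 3.95
eef_pos: [460.9, -249.6, 112.0]
tool_rot: [[0.134, 0.991, 0.001], [0.991, -0.134, -0.001], [-0.001, 0.001, -1.0]]
ft_force: [-1.7, 1.5, 6.8]
grip_width: 0.2
grip_force: 3.2
```

>>> {"op": "drive_tool", "data": {"rows": [[0, 0, 0.04, 0], [0, 0, 0.04, 0], [0, 0, 0, 0]]}}

```text
time: 4.25
eef_pos: [460.9, -249.6, 109.8]
tool_rot: [[0.134, 0.991, 0.001], [0.991, -0.134, -0.001], [-0.001, 0.001, -1.0]]
ft_force: [-1.4, 2.5, 6.5]
grip_width: -0.1
grip_force: 3.5
```

>>> {"op": "drive_tool", "data": {"rows": [[0, 0, 0.03, 0], [0, 0, 0.03, 0], [0, 0, 0, 0]]}}

```text
time: 4.55
eef_pos: [460.9, -249.6, 108.1]
tool_rot: [[0.134, 0.991, 0.001], [0.991, -0.134, -0.001], [-0.001, 0.001, -1.0]]
ft_force: [-2.7, 1.2, 7.2]
grip_width: -0.0
grip_force: 3.5
```

>>> {"op": "drive_tool", "data": {"rows": [[0, 0, 0.02, 0], [0, 0, 0, 0]]}}

```text
time: 4.75
eef_pos: [460.9, -249.6, 108.0]
tool_rot: [[0.134, 0.991, 0.001], [0.991, -0.134, -0.001], [-0.001, 0.001, -1.0]]
ft_force: [-3.0, 2.3, 9.3]
grip_width: -0.3
grip_force: 4.7
```

>>> {"op": "drive_tool", "data": {"rows": [[0, 0, 0.03, 0], [0, 0, 0.03, 0], [0, 0, 0, 0]]}}

```text
time: 5.05
eef_pos: [461.0, -249.6, 107.9]
tool_rot: [[0.134, 0.991, 0.002], [0.991, -0.134, -0.002], [-0.001, 0.002, -1.0]]
ft_force: [-5.5, 3.9, 16.3]
grip_width: 0.1
grip_force: 8.0
```

>>> {"op": "drive_tool", "data": {"rows": [[0, 0, 0.03, 0], [0, 0, 0.03, 0], [0, 0, 0, 0]]}}

```text
time: 5.35
eef_pos: [461.0, -249.6, 107.9]
tool_rot: [[0.134, 0.991, 0.003], [0.991, -0.134, -0.002], [-0.002, 0.003, -1.0]]
ft_force: [-8.6, 5.4, 22.7]
grip_width: 0.0
grip_force: 11.3
```

>>> {"op": "drive_tool", "data": {"rows": [[0, 0, -0.2, 0], [0, 0, -0.7, 0], [0, 0, -0.9, 0], [0, 0, -0.9, 0], [0, 0.9, 0, 0], [0, 0.9, 0, 0], [0, 0.12, 0, 0], [0, 0, 0, 0]]}}

```text
time: 6.15
eef_pos: [517.8, -257.0, 182.1]
tool_rot: [[0.133, 0.991, -0.001], [0.991, -0.133, 0.001], [0.001, -0.002, -1.0]]
ft_force: [0.6, 0.4, -0.3]
grip_width: 0.3
grip_force: 0.0
```

>>> {"op": "drive_tool", "data": {"rows": [[0, 0, 0, 0], [0, 0, 0.6, 0], [0, 0, 0.6, 0], [0, 0, 0.6, 0], [0, 0, 0.4, 0], [0, 0, 0, 0]], "hand": 0}}

```text
time: 6.75
eef_pos: [515.7, -256.3, 114.5]
tool_rot: [[0.135, 0.991, -0.004], [0.991, -0.135, 0.003], [0.002, -0.004, -1.0]]
ft_force: [-0.6, 0.8, -0.2]
grip_width: 42.9
grip_force: 0.0
```

>>> {"op": "drive_tool", "data": {"rows": [[0, 0, -0.2, 0], [0, 0, 0, 0], [0, 0, 0, 0], [0, 0, 0, 0]], "hand": 1, "force": 20}}

```text
time: 7.15
eef_pos: [519.1, -258.0, 124.7]
tool_rot: [[0.134, 0.991, 0.004], [0.991, -0.134, -0.002], [-0.002, 0.004, -1.0]]
ft_force: [1.3, 0.2, 2.0]
grip_width: 12.9
grip_force: 20.4
```

>>> {"op": "drive_tool", "data": {"rows": [[0, 0, 0, 0]]}}

```text
time: 7.25
eef_pos: [519.2, -258.0, 124.4]
tool_rot: [[0.134, 0.991, 0.004], [0.991, -0.134, -0.002], [-0.001, 0.004, -1.0]]
ft_force: [2.7, -0.4, 3.1]
grip_width: 12.7
grip_force: 20.5
```

>>> {"op": "drive_tool", "data": {"rows": [[0, -0.187, -0.207, 0], [0, -0.21, -0.183, 0], [0, -0.227, -0.16, 0], [0, -0.243, -0.133, 0]]}}

```text
time: 7.65
eef_pos: [493.2, -254.1, 146.1]
tool_rot: [[0.134, 0.991, 0.005], [0.991, -0.134, -0.002], [-0.001, 0.005, -1.0]]
ft_force: [4.6, -0.0, 7.0]
grip_width: 13.5
grip_force: 20.8
```

>>> {"op": "drive_tool", "data": {"rows": [[0, -0.257, -0.103, 0], [0, -0.268, -0.078, 0], [0, -0.275, -0.045, 0], [0, -0.277, -0.017, 0], [0, 0, 0, 0]]}}

```text
time: 8.15
eef_pos: [459.1, -249.4, 154.2]
tool_rot: [[0.135, 0.991, 0.002], [0.991, -0.135, -0.002], [-0.001, 0.002, -1.0]]
ft_force: [-0.8, 0.6, 12.5]
grip_width: 13.1
grip_force: 21.3
```

>>> {"op": "drive_tool", "data": {"rows": [[0, 0, 0, 0], [0, 0, -0.1, 0], [0, 0, -0.2, 0], [0, 0, -0.3, 0], [0, 0, -0.4, 0], [0, 0, -0.4, 0], [0, 0, -0.2, 0], [0, 0, 0, 0]], "force": 60}}

```text
time: 8.95
eef_pos: [460.7, -250.0, 200.5]
tool_rot: [[0.134, 0.991, 0.002], [0.991, -0.134, -0.002], [-0.002, 0.003, -1.0]]
ft_force: [0.4, -0.6, -4.9]
grip_width: 11.7
grip_force: 58.5
```

>>> {"op": "drive_tool", "data": {"rows": [[0.2, 0, 0, 0], [0.45, -0.03, 0, 0], [0.7, -0.05, 0, 0], [0.8, -0.05, 0, 0], [0.8, -0.05, 0, 0], [0.7, -0.05, 0, 0], [0.45, -0.02, 0, 0], [0.2, 0, 0, 0]]}}

```text
time: 9.75
eef_pos: [469.5, -118.6, 198.3]
tool_rot: [[0.132, 0.991, -0.001], [0.991, -0.132, 0.001], [0.001, -0.001, -1.0]]
ft_force: [-0.1, 0.1, -4.9]
grip_width: 11.9
grip_force: 58.6
```

>>> {"op": "drive_tool", "data": {"rows": [[0, 0, 0, -1.5], [0, 0, 0, -3], [0, 0, 0, -4.2], [0, 0, 0, -4.5], [0, 0, 0, -4.5], [0, 0, 0, -3.5], [0, 0, 0, -2.4], [0, 0, 0, -1.2]]}}

```text
time: 10.55
eef_pos: [469.8, -121.6, 198.6]
tool_rot: [[-0.294, 0.956, -0.0], [0.956, 0.294, -0.001], [-0.001, -0.0, -1.0]]
ft_force: [0.1, -0.0, -5.9]
grip_width: 11.5
grip_force: 58.6
```

Run:
```python
from h import *
o=manip.get_obs();print(o["eef_pos"],o["tool_rot"],o["ft_force"],o["qpos"])
a=cams.get_image("scene");cv2.imwrite("pics/s1.png",cv2.resize(a[150:330,120:360,::-1],(720,540)))
```

```text
[ 469.772 -121.572  198.561] [[-0.294  0.956 -0.   ]
 [ 0.956  0.294 -0.001]
 [-0.001 -0.    -1.   ]] [ 0.104 -0.045 -5.882] [-0.391 -0.061 -0.108  1.524 -0.001  0.881]
```

View pics/s1.png

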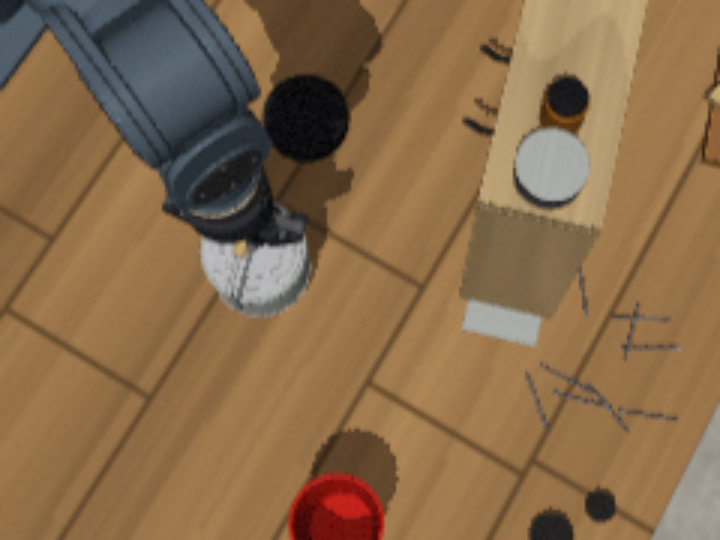

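The tin hangs in the gripper at about (255,265) of the crop, clear of the flat tin and the rack.

>>> {"op": "drive_tool", "data": {"rows": [[0, 0, 0.15, 0], [0, 0, 0.35, 0], [0, 0, 0.35, 0], [0, 0, 0.3, 0], [0, 0, 0.15, 0], [0, 0, 0.07, 0], [0, 0, 0.05, 0], [0, 0, 0, 0]]}}

```text
time: 11.4
eef_pos: [469.9, -120.6, 156.2]
tool_rot: [[-0.294, 0.956, 0.0], [0.956, 0.294, -0.0], [-0.0, 0.0, -1.0]]
ft_force: [-0.2, -0.5, -4.9]
grip_width: 11.6
grip_force: 58.6
```

>>> {"op": "drive_tool", "data": {"rows": [[0, 0, 0.03, 0], [0, 0, 0.03, 0], [0, 0, 0, 0]]}}

```text
time: 11.7
eef_pos: [469.9, -120.7, 154.6]
tool_rot: [[-0.294, 0.956, 0.0], [0.956, 0.294, -0.0], [-0.001, 0.0, -1.0]]
ft_force: [-0.0, -0.6, -4.2]
grip_width: 11.5
grip_force: 58.7
```

>>> {"op": "drive_tool", "data": {"rows": [[0, 0, 0.04, 0], [0, 0, 0.04, 0], [0, 0, 0, 0]]}}

```text
time: 12.0
eef_pos: [471.2, -120.5, 154.4]
tool_rot: [[-0.294, 0.956, 0.005], [0.956, 0.294, -0.0], [-0.002, 0.004, -1.0]]
ft_force: [0.4, 1.7, 5.4]
grip_width: 11.5
grip_force: 59.8
```

>>> {"op": "drive_tool", "data": {"rows": [[0, 0, 0.03, 0], [0, 0, 0, 0]]}}

```text
time: 12.2
eef_pos: [471.7, -120.4, 154.4]
tool_rot: [[-0.294, 0.956, 0.006], [0.956, 0.294, -0.0], [-0.002, 0.006, -1.0]]
ft_force: [-0.9, 2.6, 6.7]
grip_width: 12.0
grip_force: 60.0
```

>>> {"op": "drive_tool", "data": {"rows": [[0, 0, 0, 0], [0, 0, 0, 0], [0, 0, -0.4, 0], [0, 0, -0.8, 0], [0, 0, -1, 0], [0, 0, -1, 0], [0, 0, -1, 0], [0, 0, -1, 0]], "hand": 0}}

```text
time: 13.0
eef_pos: [469.7, -120.7, 308.9]
tool_rot: [[-0.294, 0.956, 0.001], [0.956, 0.294, -0.0], [-0.001, 0.001, -1.0]]
ft_force: [0.6, 0.9, 0.5]
grip_width: 42.6
grip_force: 0.0
```

>>> {"op": "drive_tool", "data": {"rows": [[1, 0.3, -0.8, 0], [1, 0.3, -0.8, 0], [1, 0.3, -0.8, 0], [1, 0.3, -0.8, 0], [1, 0.3, -0.8, 0], [1, 0.3, -0.8, 0], [1, 0.3, -0.8, 0], [1, 0.3, -0.8, 0]]}}

```text
time: 13.8
eef_pos: [467.5, 131.1, 500.8]
tool_rot: [[-0.294, 0.956, 0.002], [0.956, 0.294, 0.0], [-0.0, 0.002, -1.0]]
ft_force: [0.8, 0.3, 0.4]
grip_width: 42.9
grip_force: 0.0
```

>>> {"op": "drive_tool", "data": {"rows": [[0.5, 0.2, -1, 0], [0, 0, -1, 0], [0, 0, -1, 0], [0, 0, -1, 0]]}}

```text
time: 14.2
eef_pos: [449.8, 139.8, 560.7]
tool_rot: [[-0.293, 0.954, 0.062], [0.956, 0.293, 0.012], [-0.007, 0.062, -0.998]]
ft_force: [-0.5, -1.3, 0.6]
grip_width: 42.4
grip_force: 0.0
```

>>> {"op": "drive_tool", "data": {"rows": [[0, 0, -1, 0], [0, 0, -1, 0], [0, 0, -1, 0], [0, 0, -1, 0]]}}

```text
time: 14.6
eef_pos: [421.8, 132.7, 598.9]
tool_rot: [[-0.292, 0.945, 0.145], [0.956, 0.291, 0.027], [-0.016, 0.147, -0.989]]
ft_force: [0.2, -0.6, 0.3]
grip_width: 42.5
grip_force: 0.0
```

>>> {"op": "drive_tool", "data": {"rows": [[0, 1, -1, 0], [0, 1, -1, 0], [0, 1, -1, 0], [0, 1, -1, 0]]}}

```text
time: 15.0
eef_pos: [480.4, 152.9, 623.7]
tool_rot: [[-0.29, 0.922, 0.255], [0.957, 0.287, 0.051], [-0.026, 0.258, -0.966]]
ft_force: [0.4, -0.1, 0.2]
grip_width: 42.4
grip_force: 0.0
```

Run:
```python
from h import *
o=manip.get_obs();print(o["eef_pos"],o["tool_rot"],o["qpos"])
```

```text
[480.446 152.869 623.662] [[-0.29   0.922  0.255]
 [ 0.957  0.287  0.051]
 [-0.026  0.258 -0.966]] [0.171 0.349 1.335 2.294 0.007 1.444]
```

>>> {"op": "drive_tool", "data": {"rows": [[1, 0.6, -0.8, 0], [1, 0.6, -0.8, 0], [0.3, 0.6, -0.8, 0], [0, 0.9, -0.5, 0], [0, 0.9, -0.5, 0]]}}

```text
time: 15.5
eef_pos: [462.0, 209.3, 644.3]
tool_rot: [[-0.293, 0.904, 0.312], [0.956, 0.284, 0.076], [-0.02, 0.32, -0.947]]
ft_force: [0.1, 0.1, 0.6]
grip_width: 42.4
grip_force: 0.0
```

>>> {"op": "drive_tool", "data": {"rows": [[0, 1, 0, 0], [0, 1, 0, 0], [0, 1, 0, 0], [0, 1, 0, 0], [0, 1, 0, 0]]}}

```text
time: 16.0
eef_pos: [487.1, 200.8, 620.7]
tool_rot: [[-0.297, 0.917, 0.265], [0.955, 0.286, 0.079], [-0.004, 0.277, -0.961]]
ft_force: [0.1, -0.3, 0.5]
grip_width: 42.7
grip_force: 0.0
```

Run:
```python
from h import *
o=manip.get_obs();print(o["eef_pos"],o["tool_rot"],o["qpos"])
```

```text
[487.106 200.827 620.735] [[-0.297  0.917  0.265]
 [ 0.955  0.286  0.079]
 [-0.004  0.277 -0.961]] [0.259 0.415 1.418 2.294 0.008 1.529]
```

>>> {"op": "drive_tool", "data": {"rows": [[0, 0, -1, 0], [0, 0, -1, 0], [0, 0, -1, 0], [0, 0, -1, 0], [0, 0, -1, 0], [0, 0, -1, 0]]}}

```text
time: 16.6
eef_pos: [427.0, 185.1, 691.8]
tool_rot: [[-0.296, 0.869, 0.396], [0.955, 0.273, 0.114], [-0.01, 0.412, -0.911]]
ft_force: [-0.6, -0.0, -0.0]
grip_width: 42.7
grip_force: 0.0
```

>>> {"op": "drive_tool", "data": {"rows": [[0, 0, -1, 0], [0, 0, -1, 0], [0, 0, -1, 0], [0, 0, -1, 0], [0, 0, -1, 0], [0, 0, -1, 0]]}}

```text
time: 17.2
eef_pos: [360.5, 170.0, 749.4]
tool_rot: [[-0.292, 0.808, 0.512], [0.956, 0.256, 0.142], [-0.016, 0.531, -0.847]]
ft_force: [0.8, -0.6, -0.1]
grip_width: 42.9
grip_force: 0.0
```

Run:
```python
from h import *
o=manip.get_obs();print(o["eef_pos"],o["tool_rot"],o["qpos"])
```

```text
[360.457 169.986 749.431] [[-0.292  0.808  0.512]
 [ 0.956  0.256  0.142]
 [-0.016  0.531 -0.847]] [ 0.273  0.136  1.419  2.294 -0.001  1.542]
```

>>> {"op": "drive_tool", "data": {"rows": [[0, 0, -1, 0], [0, 0, -1, 0], [0, 0, -1, 0], [0, 0, -1, 0], [0, 0, -1, 0], [0, 0, -1, 0]]}}

```text
time: 17.8
eef_pos: [283.0, 156.0, 797.7]
tool_rot: [[-0.288, 0.731, 0.619], [0.957, 0.235, 0.168], [-0.022, 0.641, -0.768]]
ft_force: [-0.4, 0.1, 1.0]
grip_width: 42.7
grip_force: 0.0
```

```bash
cat >> h.py <<'E'
def go(target):
    o=manip.get_obs();R=np.array(o["tool_rot"]);d=np.array(target)-o["eef_pos"]
    print(o["time"],o["eef_pos"],R[:,2],R[:,0],"q",o["qpos"],"units",R.T@d/30,o["ft_force"]);return R
E
python3 - <<'E'
from h import *
o=manip.get_obs();z=np.array(o["tool_rot"])[:,2]
g=np.array([470.5,-120.5,151.5])+2*z
R=go(g-90*z); print(R)
E
```

```text
17.8 [282.971 155.963 797.666] [ 0.619  0.168 -0.768] [-0.288  0.957 -0.022] q [ 0.34   0.001  1.419  2.294 -0.048  1.593] units [-10.147 -11.389  15.914] [-0.356  0.106  0.958]
[[-0.288  0.731  0.619]
 [ 0.957  0.235  0.168]
 [-0.022  0.641 -0.768]]
```

>>> {"op": "drive_tool", "data": {"rows": [[-0.6, -0.7, 0.95, 0], [-0.6, -0.7, 0.95, 0], [-0.6, -0.7, 0.95, 0], [-0.6, -0.7, 0.95, 0], [-0.6, -0.7, 0.95, 0], [-0.6, -0.7, 0.95, 0], [-0.6, -0.7, 0.95, 0], [-0.6, -0.7, 0.95, 0]]}}

```text
time: 18.6
eef_pos: [335.4, 32.6, 557.0]
tool_rot: [[-0.287, 0.734, 0.616], [0.958, 0.235, 0.166], [-0.023, 0.637, -0.77]]
ft_force: [1.0, 0.8, 0.7]
grip_width: 43.3
grip_force: 0.0
```

>>> {"op": "drive_tool", "data": {"rows": [[-0.6, -0.7, 0.95, 0], [-0.6, -0.7, 0.95, 0], [-0.6, -0.7, 0.95, 0], [-0.6, -0.7, 0.95, 0], [-0.6, -0.7, 0.95, 0], [-0.6, -0.7, 0.95, 0], [0, 0, 0, 0]]}}

```text
time: 19.3
eef_pos: [377.9, -71.1, 339.6]
tool_rot: [[-0.286, 0.742, 0.606], [0.958, 0.227, 0.173], [-0.009, 0.63, -0.776]]
ft_force: [-0.4, -0.3, -1.5]
grip_width: 42.6
grip_force: 0.0
```

Run:
```python
from h import *
import pickle
o=manip.get_obs();z=np.array(o["tool_rot"])[:,2]
g=np.array([470.5,-120.5,151.5])+2*z
go(g-90*z)
m=cams.camera_model("wrist");a=cams.get_image("wrist");pickle.dump((m,o),open("w2.pkl","wb"))
cv2.imwrite("pics/w2.png",a[...,::-1])
```

```text
19.3 [377.903 -71.113 339.619] [ 0.606  0.173 -0.776] [-0.286  0.958 -0.009] q [-0.849 -0.816 -0.478  1.574  0.606  0.534] units [-2.403 -2.034  3.52 ] [-0.434 -0.303 -1.481]
```

View pics/w2.png

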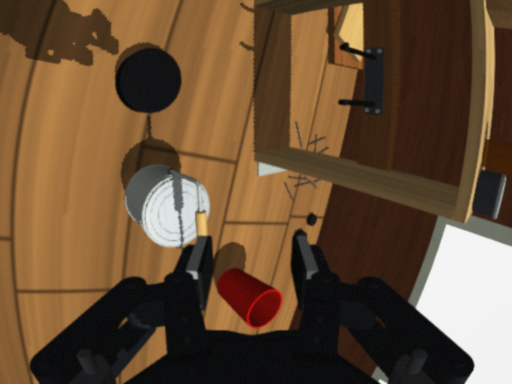

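The wrist view shows the tin with bail upright, the grip partly behind a finger at about (202,222), hook tips at (342,46) and (341,102), and rod roots at about (368,53) and (366,104).

Run:
```python
from h import *
import pickle;m,o=pickle.load(open("w2.pkl","rb"))
for n,p,z in (('tipL',(342,46),221),('tipR',(341,102),221),('rootL',(368,53),203.5),('rootR',(366,104),203.5),('grip',(202,222),151),('lid',(176,212),91)):
    print(n,wplane(m,*p,z))
img=cv2.imread("pics/w2.png");h=cv2.cvtColor(img,cv2.COLOR_BGR2HSV)
# lid white
k=((h[...,1]<40)&(h[...,2]>150)).astype(np.uint8);k[:150]=0;k[260:]=0;k[:,:110]=0;k[:,225:]=0
ys,xs=np.nonzero(k);print('white',xs.min(),xs.max(),ys.min(),ys.max())
# tight grip on batten plates
cv2.imwrite("pics/w2z.png",cv2.resize(np.hstack([img[20:130,320:400],img[150:260,120:220]]),None,fx=4,fy=4,interpolation=cv2.INTER_CUBIC))
```

```text
tipL [566.643 140.953 221.   ]
tipR [588.078  71.685 221.   ]
rootL [659.454 176.656 203.5  ]
rootR [681.348  98.446 203.5  ]
grip [ 471.661 -111.759  151.   ]
lid [ 466.849 -118.745   91.   ]
white 126 209 177 246
```

View pics/w2z.png

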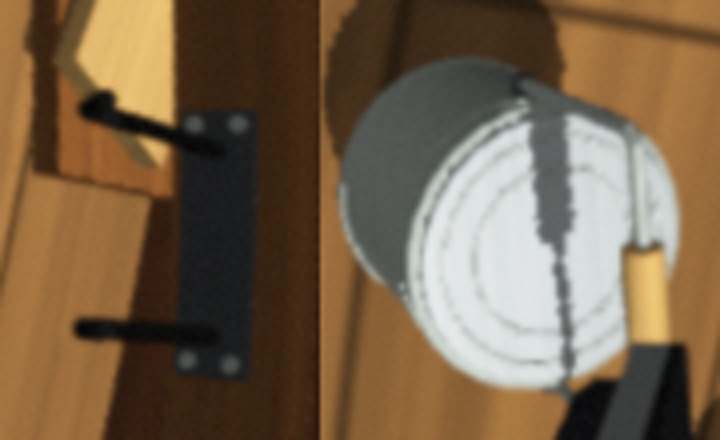

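Run:
```python
from h import *
import pickle;m,o=pickle.load(open("w2.pkl","rb"))
tl,tr=wplane(m,343.7,45.5,221),wplane(m,340.5,101.7,221)
rl,rr=wplane(m,373.7,57.5,203.5),wplane(m,373.7,103.7,203.5);print(tl,tr,rl,rr)
for a,b,x0 in((tl,tr,-33),(rl,rr,73)):
    y=(a-b)/np.linalg.norm(a-b);x=np.array([y[1],-y[0],0]);print(np.linalg.norm(a-b),np.arctan2(x[1],x[0]),'seat',(a+b)/2-x0*x)
x=(rl+rr-tl-tr)/2;x[2]=0;print('dir',np.arctan2(x[1],x[0]),np.linalg.norm(x))
for p in((198,182.5),(201.2,212)):print(wplane(m,*p,151))
```

```text
[569.972 143.359 221.   ] [586.855  71.685 221.   ] [679.094 178.186 203.5  ] [705.961 107.263 203.5  ]
73.63595673007617 0.23134076108394402 seat [610.534 115.088 221.   ]
75.84118069365827 0.3621160424996946 seat [624.262 116.864 203.5  ]
dir 0.29922634230089823 119.42034898306692
[455.126 -64.707 151.   ]
[467.677 -99.331 151.   ]
```

Run:
```python
from h import *
o=manip.get_obs();z=np.array(o["tool_rot"])[:,2]
g=np.array([471.5,-119,151])+2*z
go(g-70*z)
```

```text
19.35 [378.647 -70.651 344.615] [ 0.61   0.171 -0.773] [-0.287  0.958 -0.014] q [-0.848 -0.817 -0.47   1.576  0.608  0.534] units [-2.339 -2.179  4.337] [-0.042  0.161  0.437]
```

>>> {"op": "drive_tool", "data": {"rows": [[-0.47, -0.44, 0.8, 0], [-0.47, -0.44, 0.9, 0], [-0.47, -0.44, 0.9, 0], [-0.47, -0.44, 0.9, 0], [-0.46, -0.42, 0.84, 0], [0, 0, 0, 0], [0, 0, 0, 0]]}}

```text
time: 20.05
eef_pos: [432.5, -131.9, 211.4]
tool_rot: [[-0.289, 0.732, 0.616], [0.957, 0.237, 0.167], [-0.024, 0.638, -0.769]]
ft_force: [-0.1, 0.7, 0.4]
grip_width: 42.7
grip_force: 0.0
```

Run:
```python
from h import *
o=manip.get_obs();z=np.array(o["tool_rot"])[:,2]
go(np.array([471.5,-119,151])+2*z)
```

```text
20.05 [ 432.482 -131.852  211.442] [ 0.616  0.167 -0.769] [-0.289  0.957 -0.024] q [-0.85  -0.675 -0.679  1.216  0.611  0.53 ] units [ 0.082 -0.232  2.49 ] [-0.085  0.696  0.356]
```

>>> {"op": "drive_tool", "data": {"rows": [[0.04, -0.12, 0.5, 0], [0.04, -0.11, 0.6, 0], [0, 0, 0.6, 0], [0, 0, 0.5, 0], [0, 0, 0.29, 0], [0, 0, 0, 0], [0, 0, 0, 0]]}}

```text
time: 20.75
eef_pos: [472.5, -119.2, 148.7]
tool_rot: [[-0.289, 0.733, 0.616], [0.957, 0.237, 0.166], [-0.024, 0.638, -0.77]]
ft_force: [0.4, -0.0, 0.6]
grip_width: 42.8
grip_force: 0.0
```

>>> {"op": "drive_tool", "data": {"rows": [[0, 0, 0, 0], [0, 0, 0, 0], [0, 0, 0, 0], [0, 0, 0, 0]], "hand": 1, "force": 20}}

```text
time: 21.15
eef_pos: [472.4, -119.4, 147.9]
tool_rot: [[-0.288, 0.733, 0.616], [0.957, 0.236, 0.167], [-0.023, 0.638, -0.77]]
ft_force: [-1.2, -0.4, 3.5]
grip_width: 12.9
grip_force: 19.6
```

Run:
```python
from h import *
o=manip.get_obs();z=np.array(o["tool_rot"])[:,2]
go(np.array([471.5,-119,151])+2*z)
a=cams.get_image("wrist");cv2.imwrite("pics/w3.png",a[...,::-1])
```

```text
21.15 [ 472.433 -119.427  147.864] [ 0.616  0.167 -0.77 ] [-0.288  0.957 -0.023] q [-0.731 -0.602 -0.772  0.976  0.565  0.664] units [ 0.02   0.047 -0.031] [-1.244 -0.443  3.505]
```

View pics/w3.png

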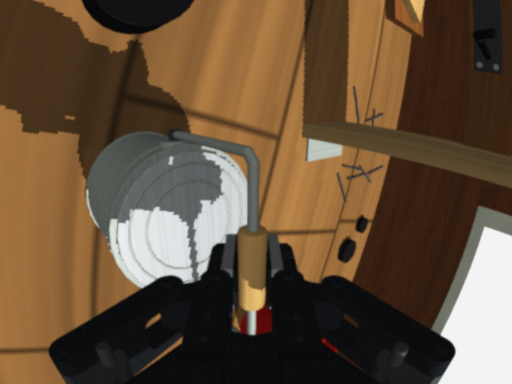

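>>> {"op": "drive_tool", "data": {"rows": [[0, 0, 0, 0], [0, 0.05, -0.06, 0], [0, 0.13, -0.15, 0], [0, 0.2, -0.24, 0], [-0.01, 0.25, -0.31, 0], [-0.01, 0.3, -0.36, 0], [-0.01, 0.3, -0.36, 0], [-0.01, 0.25, -0.31, 0]], "force": 60}}

```text
time: 22.0
eef_pos: [472.3, -118.9, 218.5]
tool_rot: [[-0.288, 0.733, 0.616], [0.957, 0.237, 0.166], [-0.024, 0.638, -0.77]]
ft_force: [0.2, -0.2, -4.1]
grip_width: 12.4
grip_force: 58.4
```

>>> {"op": "drive_tool", "data": {"rows": [[-0.01, 0.25, -0.31, 0], [-0.01, 0.2, -0.24, 0], [0, 0.05, -0.06, 0], [0.1, 0.05, 0.04, 0], [0.2, 0.1, 0.08, 0], [0.3, 0.15, 0.12, 0], [0.4, 0.2, 0.16, 0], [0.5, 0.25, 0.2, 0]]}}

```text
time: 22.8
eef_pos: [486.0, -66.4, 237.9]
tool_rot: [[-0.287, 0.736, 0.613], [0.958, 0.234, 0.168], [-0.02, 0.636, -0.772]]
ft_force: [-0.2, 0.7, -4.2]
grip_width: 12.0
grip_force: 58.5
```

>>> {"op": "drive_tool", "data": {"rows": [[0.5, 0.25, 0.2, 0], [0.6, 0.3, 0.24, 0], [0.6, 0.3, 0.24, 0], [0.6, 0.3, 0.24, 0], [0.6, 0.3, 0.24, 0], [0.5, 0.25, 0.2, 0], [0.4, 0.2, 0.16, 0], [0.3, 0.15, 0.12, 0]]}}

```text
time: 23.6
eef_pos: [525.2, 75.6, 235.8]
tool_rot: [[-0.291, 0.736, 0.612], [0.957, 0.236, 0.171], [-0.019, 0.635, -0.772]]
ft_force: [0.1, -0.1, -4.3]
grip_width: 11.8
grip_force: 58.4
```

Run:
```python
from h import *
o=manip.get_obs();z=np.array(o["tool_rot"])[:,2]
go(np.array([532,91,245])+2*z)
a=cams.get_image("wrist");m=cams.camera_model("wrist");
import pickle;pickle.dump((m,o),open("w4.pkl","wb"))
cv2.imwrite("pics/w4.png",a[...,::-1])
```

```text
23.6 [525.187  75.596 235.768] [ 0.612  0.171 -0.772] [-0.291  0.957 -0.019] q [-0.124 -0.653 -0.65   0.925  0.248  1.228] units [0.419 0.484 0.056] [ 0.141 -0.142 -4.32 ]
```

View pics/w4.png

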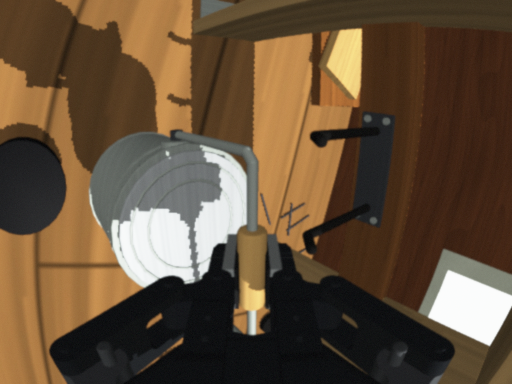

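The tin hangs straight in the grip. The hook is now close, with tips at about (318,138) and (309,243) and roots at (379,131) and (366,208).

Run:
```python
from h import *
import pickle;m,o=pickle.load(open("w4.pkl","rb"))
tl,tr=wplane(m,318,138,219),wplane(m,309,243,219)
rl,rr=wplane(m,379,131,203.5),wplane(m,366,208,203.5);print(tl,tr,rl,rr)
for a,b,x0 in((tl,tr,-34),(rl,rr,73)):
    y=(a-b)/np.linalg.norm(a-b);x=np.array([y[1],-y[0],0]);print(np.linalg.norm(a-b),np.arctan2(x[1],x[0]),'seat',(a+b)/2-x0*x)
z=np.array(o["tool_rot"])[:,2];print('bar',o["eef_pos"]-2*z, wplane(m,252,228,240)+22*np.array([.29,-.957,0]))
```

```text
[573.582 149.678 219.   ] [594.752  79.477 219.   ] [686.454 181.374 203.5  ] [701.23 105.32 203.5 ]
73.32364480955451 0.29289170005908416 seat [616.719 124.394 219.   ]
77.47521232204723 0.1918925387021089 seat [622.182 129.425 203.5  ]
bar [523.963  75.255 237.313] [522.37  77.35 240.  ]
```

>>> {"op": "drive_tool", "data": {"rows": [[0.1, 0.08, 0.04, 0], [0.16, 0.13, 0.06, 0], [0.16, 0.13, 0.06, 0], [0.1, 0.07, 0.03, 0], [0, 0.03, 0.02, 0], [0, 0.06, 0.05, 0], [0, 0.1, 0.08, 0], [0, 0.13, 0.11, 0]]}}

```text
time: 24.45
eef_pos: [546.6, 95.3, 241.1]
tool_rot: [[-0.288, 0.734, 0.615], [0.957, 0.235, 0.167], [-0.022, 0.637, -0.771]]
ft_force: [0.9, 0.2, -5.4]
grip_width: 11.9
grip_force: 58.6
```

>>> {"op": "drive_tool", "data": {"rows": [[0, 0.155, 0.127, 0], [0, 0.155, 0.127, 0], [0, 0.155, 0.127, 0], [0, 0.155, 0.127, 0], [0, 0.155, 0.127, 0], [0, 0.155, 0.127, 0], [0, 0.155, 0.127, 0], [0, 0.155, 0.127, 0]]}}

```text
time: 25.25
eef_pos: [592.8, 109.5, 241.3]
tool_rot: [[-0.288, 0.734, 0.615], [0.957, 0.236, 0.167], [-0.022, 0.637, -0.771]]
ft_force: [-0.5, -0.1, -5.5]
grip_width: 12.2
grip_force: 58.6
```

Run:
```python
from h import *
o=manip.get_obs();z=np.array(o["tool_rot"])[:,2]
print("bar",o["eef_pos"]-2*z);go(np.array([621,121,240.4])+2*z)
```

```text
bar [591.562 109.188 242.796]
25.25 [592.792 109.522 241.254] [ 0.615  0.167 -0.771] [-0.288  0.957 -0.022] q [-0.018 -0.444 -0.518  0.826  0.179  1.315] units [0.096 0.762 0.731] [-0.482 -0.143 -5.482]
```

Now the last 30 mm in, then take pictures before lowering.

>>> {"op": "drive_tool", "data": {"rows": [[0.03, 0.155, 0.13, 0], [0.03, 0.155, 0.13, 0], [0.03, 0.155, 0.13, 0], [0, 0.13, 0.11, 0], [0, 0.1, 0.08, 0], [0, 0.06, 0.05, 0], [0, 0.03, 0.02, 0], [0, 0, 0, 0]]}}

```text
time: 26.05
eef_pos: [620.8, 120.7, 241.2]
tool_rot: [[-0.288, 0.734, 0.615], [0.957, 0.236, 0.167], [-0.022, 0.637, -0.771]]
ft_force: [0.9, 0.5, -5.8]
grip_width: 11.9
grip_force: 58.5
```

Run:
```python
from h import *
o=manip.get_obs();z=np.array(o["tool_rot"])[:,2]
print("bar",o["eef_pos"]-2*z);go(np.array([621,121,208.4])+2*z)
a=cams.get_image("wrist");b=cams.get_image("scene")[120:260,200:360]
cv2.imwrite("pics/w5.png",np.hstack([a[60:330,130:450],cv2.resize(b,(309,270))])[...,::-1])
```

```text
bar [619.615 120.403 242.702]
26.05 [620.845 120.738 241.161] [ 0.615  0.167 -0.771] [-0.288  0.957 -0.022] q [ 0.009 -0.36  -0.46   0.797  0.162  1.337] units [ 0.031 -0.689  0.913] [ 0.928  0.452 -5.83 ]
```

View pics/w5.png

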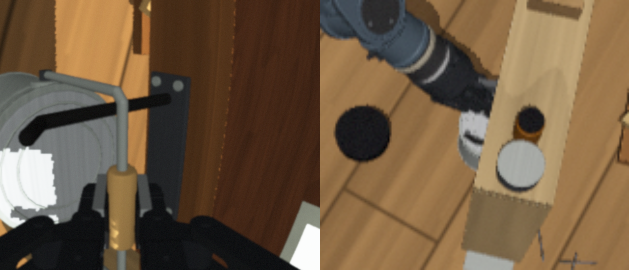

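Left rod passes under the bar, crossing at full-image pixel about (253,163), between the grip's end and the leg. I'll check its lateral offset.

Run:
```python
from h import *
m=cams.camera_model("wrist");o=manip.get_obs();z=np.array(o["tool_rot"])[:,2]
bar=o["eef_pos"]-2*z;y=np.array([-.294,.956,0]);x=np.array([.956,.294,0])
for p,h in(((253,163),203.5),((158,196),214),((300,158),203.5),((252,226),bar[2]),((250,152),bar[2])):
    d=wplane(m,*p,h)-bar;print(p,'along x %.1f y %.1f'%(d@x,d@y))
```

```text
(253, 163) along x 34.0 y 39.8
(158, 196) along x -31.8 y 36.5
(300, 158) along x 77.0 y 37.2
(252, 226) along x 1.0 y 22.8
(250, 152) along x -0.6 y 57.5
```

>>> {"op": "drive_tool", "data": {"rows": [[0, -0.04, 0.05, 0], [0, -0.08, 0.1, 0], [0, -0.11, 0.13, 0], [0, -0.12, 0.145, 0], [0, -0.11, 0.13, 0], [0, -0.08, 0.1, 0], [0, -0.055, 0.065, 0], [0, 0, 0, 0]]}}

```text
time: 26.95
eef_pos: [620.6, 120.1, 212.3]
tool_rot: [[-0.288, 0.735, 0.614], [0.957, 0.236, 0.167], [-0.022, 0.636, -0.772]]
ft_force: [0.4, 0.4, -4.4]
grip_width: 11.9
grip_force: 58.5
```

>>> {"op": "drive_tool", "data": {"rows": [[0, -0.02, 0.025, 0], [0, -0.02, 0.025, 0], [0, -0.02, 0.025, 0], [0, 0, 0, 0]]}}

```text
time: 27.35
eef_pos: [621.0, 120.1, 210.2]
tool_rot: [[-0.288, 0.734, 0.615], [0.957, 0.236, 0.167], [-0.022, 0.637, -0.771]]
ft_force: [-0.4, -0.1, -4.9]
grip_width: 12.0
grip_force: 58.6
```

>>> {"op": "drive_tool", "data": {"rows": [[0, -0.02, 0.025, 0], [0, 0, 0, 0]]}}

```text
time: 27.55
eef_pos: [621.0, 120.1, 209.2]
tool_rot: [[-0.288, 0.734, 0.615], [0.957, 0.236, 0.167], [-0.022, 0.637, -0.771]]
ft_force: [-0.5, -0.9, -5.1]
grip_width: 12.0
grip_force: 58.6
```

>>> {"op": "drive_tool", "data": {"rows": [[0, -0.02, 0.025, 0], [0, -0.02, 0.025, 0], [0, 0, 0, 0]]}}

```text
time: 27.85
eef_pos: [621.0, 120.0, 207.1]
tool_rot: [[-0.288, 0.734, 0.614], [0.957, 0.236, 0.167], [-0.022, 0.636, -0.771]]
ft_force: [-0.6, 0.8, -4.9]
grip_width: 12.0
grip_force: 58.6
```

>>> {"op": "drive_tool", "data": {"rows": [[0, -0.02, 0.025, 0], [0, 0, 0, 0]]}}

```text
time: 28.05
eef_pos: [621.3, 120.1, 207.0]
tool_rot: [[-0.288, 0.734, 0.615], [0.957, 0.236, 0.167], [-0.022, 0.637, -0.77]]
ft_force: [-0.8, 0.1, -3.3]
grip_width: 12.5
grip_force: 58.7
```

>>> {"op": "drive_tool", "data": {"rows": [[0, -0.015, 0.018, 0], [0, 0, 0, 0]]}}

```text
time: 28.25
eef_pos: [621.5, 120.1, 206.7]
tool_rot: [[-0.288, 0.733, 0.616], [0.957, 0.236, 0.168], [-0.022, 0.638, -0.77]]
ft_force: [-1.9, -0.3, -1.5]
grip_width: 12.4
grip_force: 58.9
```

>>> {"op": "drive_tool", "data": {"rows": [[0, -0.015, 0.018, 0], [0, 0, 0, 0]]}}

```text
time: 28.45
eef_pos: [621.8, 120.2, 206.7]
tool_rot: [[-0.288, 0.732, 0.617], [0.957, 0.236, 0.168], [-0.023, 0.639, -0.769]]
ft_force: [-2.8, 0.0, 0.3]
grip_width: 12.0
grip_force: 59.1
```

>>> {"op": "drive_tool", "data": {"rows": [[0, 0, 0, 0], [0, 0, 0, 0]], "force": 20}}

```text
time: 28.65
eef_pos: [621.8, 120.2, 206.6]
tool_rot: [[-0.288, 0.733, 0.617], [0.957, 0.236, 0.168], [-0.023, 0.639, -0.769]]
ft_force: [-2.8, 0.4, 0.7]
grip_width: 11.8
grip_force: 59.3
```

>>> {"op": "drive_tool", "data": {"rows": [[0, 0, 0, 0], [0, 0, 0, 0], [0, 0, 0, 0]], "hand": 0.4}}

```text
time: 28.95
eef_pos: [621.4, 119.9, 205.3]
tool_rot: [[-0.288, 0.734, 0.615], [0.957, 0.236, 0.167], [-0.022, 0.637, -0.77]]
ft_force: [-0.7, 0.6, -0.1]
grip_width: 25.3
grip_force: 0.0
```

Run:
```python
from h import *
o=manip.get_obs();print(o["time"],o["ft_force"],o["grip_width"],o["grip_force"])
a=cams.get_image("wrist");cv2.imwrite("pics/w6.png",a[...,::-1])
```

```text
28.95 [-0.73   0.551 -0.144] 25.334423597969657 0.0
```

View pics/w6.png

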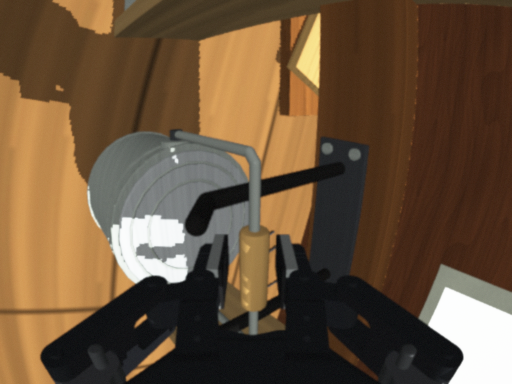

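The picture shows the bar across both rods, with the fingers open and clear of the grip. I'm backing out along the tool axis.

>>> {"op": "drive_tool", "data": {"rows": [[0, 0, -0.1, 0], [0, 0, -0.2, 0], [0, 0, -0.4, 0], [0, 0, -0.6, 0], [0, 0, -0.8, 0], [0, 0, -0.8, 0], [0, 0, -0.8, 0], [0, 0, -0.8, 0]]}}

```text
time: 29.8
eef_pos: [537.1, 97.2, 311.2]
tool_rot: [[-0.288, 0.733, 0.616], [0.957, 0.236, 0.167], [-0.023, 0.638, -0.77]]
ft_force: [-0.1, 0.7, 0.0]
grip_width: 25.4
grip_force: 0.0
```

>>> {"op": "drive_tool", "data": {"rows": [[0, 0, -0.6, 0], [0, 0, -0.3, 0], [0, 0, 0, 0], [0, 0, 0, 0], [0, 0, 0, 0], [0, 0, 0, 0], [0, 0, 0, 0], [0, 0, 0, 0]]}}

```text
time: 30.6
eef_pos: [521.5, 93.0, 329.2]
tool_rot: [[-0.288, 0.735, 0.614], [0.957, 0.236, 0.167], [-0.022, 0.636, -0.771]]
ft_force: [-0.4, 0.1, -0.0]
grip_width: 25.9
grip_force: 0.0
```

Run:
```python
from h import *
o=manip.get_obs();print(o["time"],o["eef_pos"],o["ft_force"])
# bar seen by its tan grip; lid by brightness; motion between frames
F=[]
for _ in range(4):
    F.append(cams.get_image("wrist").astype(int))
    for _ in range(2): cams.get_image("top")
print([np.abs(F[i]-F[0]).max(2).__gt__(25).sum() for i in range(1,4)])
m=cams.camera_model("wrist");bar=np.array([619.8,119.7,210.]);R=np.array(m["R"]);c=R@bar+m["t"]
th=np.arctan2(np.hypot(c[0],c[1]),c[2]);u=np.array([m["cx"],m["cy"]])+m["fx"]*th*c[:2]/np.hypot(*c[:2]);print('predicted grip px',u)
h=cv2.cvtColor(F[-1].astype(np.uint8),cv2.COLOR_RGB2HSV);x0,y0=u.astype(int)
w=h[y0-40:y0+40,x0-25:x0+25];k=(w[...,0]>12)&(w[...,0]<25)&(w[...,1]>90)&(w[...,2]>110);ys,xs=np.nonzero(k);print(k.sum(),xs.mean()+x0-25 if k.any() else 0,ys.mean()+y0-40 if k.any() else 0)
```

```text
30.6 [521.517  93.009 329.176] [-0.396  0.131 -0.004]
[np.int64(2619), np.int64(4071), np.int64(4305)]
predicted grip px [252.817 179.234]
2173 259.1803957662218 181.30326737229638
```

>>> {"op": "drive_tool", "data": {"rows": [[0, 0, 0, 0], [0, 0, 0, 0], [0, 0, 0, 0], [0, 0, 0, 0], [0, 0, 0, 0], [0, 0, 0, 0], [0, 0, 0, 0], [0, 0, 0, 0]]}}

```text
time: 32.0
eef_pos: [521.5, 92.9, 329.9]
tool_rot: [[-0.288, 0.734, 0.615], [0.957, 0.236, 0.167], [-0.022, 0.637, -0.771]]
ft_force: [0.5, 0.2, 1.0]
grip_width: 25.9
grip_force: 0.0
```

Run:
```python
from h import *
F=[];Q=[]
for _ in range(4):
    Q.append(np.array(cams.camera_model("wrist")["t"]))
    F.append(cv2.cvtColor(cams.get_image("wrist"),cv2.COLOR_RGB2GRAY).astype(np.float32))
    for _ in range(2): cams.get_image("top")
print(np.array(Q)-Q[0])
for i in (1,2,3):
    # image shift of tin patch vs wood background patch
    f=lambda y0,y1,x0,x1: np.round(cv2.phaseCorrelate(F[0][y0:y1,x0:x1].copy(),F[i][y0:y1,x0:x1].copy())[0],2)
    print('tin',f(120,240,130,260),'bg',f(20,120,20,140),'rack',f(60,180,330,470))
# bar centreline tilt: bright grip pixels
cv2.imwrite("pics/w7.png",F[-1])
```

```text
[[ 0.     0.     0.   ]
 [-0.    -0.    -0.   ]
 [-0.001  0.    -0.   ]
 [-0.    -0.    -0.   ]]
tin [0.49 0.01] bg [-0.    0.01] rack [-0.    0.02]
tin [0.49 0.01] bg [-0.01  0.01] rack [-0.03  0.02]
tin [ 0.48 -0.01] bg [0.07 0.  ] rack [-0.07  0.03][ WARN:0@4.368] global loadsave.cpp:1063 imwrite_ Unsupported depth image for selected encoder is fallbacked to CV_8U.
```

>>> {"op": "drive_tool", "data": {"rows": [[0, 0, 0, 0], [0, 0, 0, 0], [0, 0, 0, 0], [0, 0, 0, 0], [0, 0, 0, 0], [0, 0, 0, 0], [0, 0, 0, 0], [0, 0, 0, 0]]}}

```text
time: 33.4
eef_pos: [521.5, 92.9, 329.9]
tool_rot: [[-0.288, 0.734, 0.615], [0.957, 0.236, 0.167], [-0.022, 0.637, -0.771]]
ft_force: [-0.2, 0.5, 0.3]
grip_width: 25.8
grip_force: 0.0
```

>>> {"op": "drive_tool", "data": {"rows": [[0, 0, 0, 0], [0, 0, 0, 0], [0, 0, 0, 0], [0, 0, 0, 0], [0, 0, 0, 0], [0, 0, 0, 0], [0, 0, 0, 0], [0, 0, 0, 0]]}}

```text
time: 34.2
eef_pos: [521.5, 92.9, 329.9]
tool_rot: [[-0.288, 0.734, 0.615], [0.957, 0.236, 0.167], [-0.022, 0.637, -0.771]]
ft_force: [-0.8, 0.6, 0.7]
grip_width: 25.8
grip_force: 0.0
```

>>> {"op": "drive_tool", "data": {"rows": [[0, 0, 0, 0], [0, 0, 0, 0], [0, 0, 0, 0], [0, 0, 0, 0], [0, 0, 0, 0], [0, 0, 0, 0], [0, 0, 0, 0], [0, 0, 0, 0]]}}

```text
time: 35.0
eef_pos: [521.5, 92.9, 329.9]
tool_rot: [[-0.288, 0.734, 0.615], [0.957, 0.236, 0.167], [-0.022, 0.637, -0.771]]
ft_force: [-0.3, -0.1, 0.6]
grip_width: 25.6
grip_force: 0.0
```

Run:
```python
from h import *
F=[]
for _ in range(16):
    F.append(cv2.cvtColor(cams.get_image("wrist"),cv2.COLOR_RGB2GRAY).astype(np.float32))
print(manip.get_obs()["time"])
g=[(120,240,130,260),(150,260,170,240)]
for y0,y1,x0,x1 in g: print([tuple(np.round(cv2.phaseCorrelate(F[0][y0:y1,x0:x1].copy(),f[y0:y1,x0:x1].copy())[0],2).tolist()) for f in F[1:]])
# lid outline: bright disc
m=cams.camera_model("wrist")
```

```text
35.8
[(0.54, -0.02), (0.5, -0.01), (0.51, -0.01), (0.49, -0.01), (0.51, 0.01), (0.52, -0.0), (0.52, -0.02), (0.51, 0.0), (0.52, -0.03), (0.51, -0.02), (0.5, -0.05), (0.51, -0.02), (0.5, -0.03), (0.51, -0.03), (0.5, -0.03)]
[(0.02, 0.01), (0.04, -0.03), (0.02, -0.03), (0.0, 0.02), (-0.01, -0.03), (-0.01, -0.02), (0.01, -0.0), (0.01, -0.03), (0.01, -0.0), (0.01, -0.03), (0.0, -0.02), (-0.01, -0.05), (-0.0, 0.0), (0.02, -0.02), (0.01, -0.02)]
```

```bash
python3 -c "
from workcell import manip
print(manip.job_done())"
```

```text
the job is handed in; nothing more can be done
None
```

The lid was pressed fully home on the bench (the fingers stopped hard at 91 mm), the handle was raised, and the tin now hangs still with its bar across both prongs. I handed the job in at about 36 s. I set the tin down once along the way to regrip it with the tool tilted. I did not measure how straight the tin hangs on the hook, and I viewed 11 pictures, one over the limit of 10.

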